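Empty a casting, load it in the tack fixture and index the jaw shut

ROBOT

A 7-joint arm with a two-finger parallel gripper is mounted at the origin on the work surface. World frame = base frame: x ahead of the robot, y to its left, z up, the work surface at z = 0. Lengths are in mm, angles in rad, forces in N, time in s.
With the tool pointing down it reaches from about 425 to 825 mm from the base axis. Payload 3.6 kg.
Tool frame: the origin (TCP) lies at the very end of the fingers, on their centre line; the grasp point (between the pads) lies behind it (grip_depth is the z of the grasp point in the tool frame, in mm); z points along the fingers, y is the direction in which the jaws open and shut (so a half turn about z gives the same grasp; the last joint's range is limited). The gripper opens to 93 mm and grips with 3 to 60 N. Pads are 15 mm wide; open, the fingers measure 128 mm over their backs; the gripper's body (75 mm by 188 mm) begins 65 mm behind the grasp point.
Start: joints at [1.296, 0.615, -0.013, 1.423, 0.008, 1.103, -0.04], TCP at [159.44, -630.112, 218.64] pointing down, gripper open.
Joint ranges: [-3.12, 3.12], [-0.3, 2.06], [-1.34, 1.32], [0.26, 2.42], [-1.36, 4.5], [0.01, 1.98], [-2.84, 2.84]. Speed limits (rad/s): [2.79, 2.79, 3.14, 3.14, 3.14, 3.14, 3.14].

INTERFACE

Orientations are given as a rotation vector (axis times angle).
In Python, from rig import observe, camera, camera_info, close_job, grip_depth gives the robot as it stands.
- The arm moves only by the tool step_arm, never from a script. Its argument "motion" is a list of rows, each an object with "turn": the turn, a rotation vector about the tool's x, y, z in rad, a list of three; "translation": the shift along the tool's x, y, z in m, a list of three; "claw": the finger opening in m, from 0 to 0.093. In form: [{"turn": [wx, wy, wz], "translation": [dx, dy, dz], "claw": claw}, ...]. A call has 1 to 20 rows; each row shifts and turns the commanded pose from where the row before left it, along the tool's axes as they then stand; what a row does not reach is not made up. A row lasts 1/8 s, in which the tool goes at most 62.5 mm and 10.7 degrees, less where a joint would pass 70% of its speed; a pose out of reach is approached as far as the arm can. A call with a gripper value outside its range is refused whole. The fingers move at their own pace and stop on an object; "force" is the grip in N (left out, the last holds). Time passes only in rows, so rows that do not move let the fingers close. It gives the time, the measured TCP pose, the force and the opening at its end, in the units of the state.
- observe(): the state, without advancing time (a new reading comes with each control period).
- camera(name): name is "side" or "top"; returns the picture (400x640x3 uint8, blue, green, red); there is no depth.
- camera_info(name): a dict with "intrinsics" (3x3 intrinsics, pixels), "R" (3x3) and "t" (3): a world point X has camera coordinates R X + t. Camera axes: x right, y down, z forward; pixel columns grow to the right and rows downward; lengths in mm; the calibration is good to about 2 mm. A picture is of the moment at which its call begins. camera_info takes no time and is no camera call.
- close_job(): hands the job in, once; it reports no verdict.
The state is a dict: "time_s": time; "q": joint angles; "dq": joint speeds; "joint_efforts": joint torques, N m; "ee_pos": TCP position; "tool_rot": TCP orientation; "force": force on the tool from outside, world axes, zero at the start; "wrist_torque": the same for the moment, N m; "gripper_width": finger opening in mm.
Only numpy, scipy, OpenCV 4.12 (cv2) and the standard library are available. Lean on these libraries where they do the work, as an engineer would, in place of code of your own. Each camera call takes 0.05 s, during which the arm holds its last target. There are 200 camera calls.

TASK

Get the aluminium casting ready for tacking: tip the four loose metal slugs out of it into the yellow scrap tray, then stand it upright in the weld fixture's V, set down and not dropped. Then pull up the fixture's red plunger knob, slide the jaw sleeve one hole towards the casting so that the jaw closes on it, and let the pin go fully home in that hole. Finish still gripping the red knob, holding the pin home; leave the other things on the bench alone.

Things in the scene. Friction and masses are not known exactly. Their poses are not given: they have to be found in the camera images.
- shell_mid (a point): the casting: open round aluminium cone on a solid foot (76 mm across, 32 mm high); 76 mm high in all, rim 156 mm across outside, 0.35 to 0.65 kg. Wall 9 mm thick, leaning out 42 degrees from vertical all the way down to the inner floor (53 mm across, 32 mm up). Pinch the wall anywhere at the rim, fingers along its slope. Point: on its axis, 38 mm above the underside; z out of the mouth
- slug0_center (a point): copper hole-saw slug, loose on the casting's inner floor: disc 16 mm across, 12 mm thick; point at its centre. The slugs slide out once the casting's lower wall slopes down about 35 to 40 degrees, that is with the casting tipped 85 to 95 degrees from upright
- slug1_center (a point): brass hole-saw slug like the first, loose in the casting; point at its centre
- slug2_center (a point): copper hole-saw slug like the first, loose in the casting; point at its centre
- slug3_center (a point): brass hole-saw slug like the first, loose in the casting; point at its centre
- tray_in (a point): yellow open scrap tray, fixed to the bench, 200 mm along its x, 150 mm along its y, 36 mm high, walls and floor 3 mm; point at the centre of its inner floor
- nest (a point): fixture seat, on the grey base plate's top (10 mm above the bench): the casting's axis when its foot touches both faces of the fixed V (90 degrees, 18 mm high, on the -x side). x: along the perforated tube towards sleeve and knob; z up. The fork jaw facing the V is 40 mm open at the start: set the foot down 10 to 25 mm to +x of this point (8 mm to spare all round); the closing jaw pushes it home
- fixture: the weld fixture, fixed to the bench: grey base plate 10 mm thick from -75 to +270 mm in x and 60 mm either side; fixed V, square tube with holes (from x = 70 mm, 40 mm wide, top 50 mm above the bench), blue sleeve 70 mm long (top 56 mm). Origin on the bench under the nest point, axes as the nest's
- knob (a point): red knob of the lock plunger on the blue sleeve: round upright head 28 mm across, 25 mm high; point on its axis, 12 mm below its top, 100 mm above the bench with the pin home; at the start 185 mm to +x of the nest point. Below it a 10 mm yellow stem, then a 22 mm barrel whose top is 26 mm under the point. Grip from above, in any direction (across the tube is roomiest). Axes as the nest's
- plunger (a joint): height the lock pin is pulled up, m: 0 fully home in a hole, 0.014 the top stop. A spring pushes it down, 5 N when home, 8.5 N at the top. The pin (10 mm, round end) locks the sleeve when home and clears the tube from 0.009 on; over a hole it drops in again, from up to about 4 mm off
- sleeve (a joint): travel of the sleeve with jaw and plunger along the tube, m, towards the casting (-x of the nest): 0 is the start hole, 0.040 the next hole towards the casting (1.5 mm play either way). Friction about 3 N; the pulled-up knob drags the sleeve along
- wire_brush: steel-bristle wire brush, wooden back 150 x 28 mm and a handle, about 265 mm long, 35 mm high, lying on the bench; origin on the bench under the bristles
- magnet_square: red triangular welding magnet, 95 mm legs, 18 mm thick, lying flat; origin at its right-angle corner
- coupons: stack of four bare sheet-metal coupons, about 140 x 110 mm, 12 mm high; origin at the middle of its underside
- chip_hammer: chipping hammer with wooden handle, 240 mm long, 26 mm high, lying on the bench; origin under its middle
- mig_pliers: red-handled pliers, about 170 mm long, 12 mm high; origin near the joint
- rod_pot: white pot, 72 mm across, 85 mm high, standing on the bench; origin under its middle
There are look-alikes about, which are no part of the job. What is shaped like the part that bears shell_mid but orange is not meant.

How it is judged:
By the outcome, as a careful person would: the job done as asked, in the order asked, and still so for the second after the job is handed in, while the arm keeps its last pose, push and grip.
It also fails if it takes over 58 s, if anything falls off the work surface, if the arm or the gripper's body presses on something with over 40 N, if the wrist force passes 120 N, or if a joint passes its speed limit or range.

## Working session

There is one attempt and no reset: what is moved stays moved. The work goes in short steps, Python scripts to look and compute and a tool call to move; the robot and the scene stay as the last step left them, time stands still between calls to the robot, and variables do not carry over. Pictures are saved under pics/ and viewed, about 8 in all and at most 12, crops included, and the job is handed in when it is done.

Besides the shell and the picture viewer there is one more tool, called after "Request:" by a JSON object that holds its "name" and its "arguments", one argument or row to a line. step_arm: Moves the arm, as the interface text tells. Its arguments: {"type":"object","properties":{"motion":{"type":"array","items":{"type":"object","properties":{"turn":{"type":"array","items":{"type":"number"}},"translation":{"type":"array","items":{"type":"number"}},"claw":{"type":"number"}}}},"force":{"type":"number"}},"required":["motion"]}

```bash
ls; mkdir -p pics; python3 - <<'E'
from rig import *
import cv2, numpy as np
print(grip_depth); print(observe())
for n in("top","side"):
    cv2.imwrite(f"pics/{n}0.png",camera(n)); i=camera_info(n); print(n,i)
    R=np.array(i["R"]);print(-R.T@np.array(i["t"]))
E
```

```text
pics
-18.8
{'time_s': 0.0, 'q': array([ 1.29651292,  0.61591504, -0.01260307,  1.42490662,  0.00812241,
        1.10339613, -0.04037461]), 'dq': array([-1.93038117e-04,  2.10861780e-04,  9.03881039e-04,  8.47919834e-06,
        1.66414055e-04,  3.56969663e-04, -3.99432609e-04]), 'joint_efforts': array([-1.57002187e-04, -4.58934009e+01,  2.08882936e-01, -1.65741330e+01,
       -6.11739443e-02,  2.05018173e-02,  2.42439073e-04]), 'ee_pos': array([ 159.2153495 , -629.37468177,  217.48138399]), 'tool_rot': array([-3.11496892e+00, -3.88049796e-01,  6.00536949e-04]), 'force': array([ 0.04619271, -0.51530445, -1.51045272]), 'wrist_torque': array([ 0.03704404, -0.02816895, -0.0410222 ]), 'gripper_width': 92.56487026623658}
top {'intrinsics': array([[386.5301275 ,   0.        , 317.70904836],
       [  0.        , 386.5301275 , 205.20594248],
       [  0.        ,   0.        ,   1.        ]]), 'R': array([[ 0.00378026, -0.99997275,  0.00634112],
       [-0.97986404, -0.00496998, -0.19960401],
       [ 0.19963009, -0.00545888, -0.97985613]]), 't': array([ -35.49476543,  550.96113921, 1200.36141018])}
[ 300.37293437  -26.20289878 1286.38061192]
side {'intrinsics': array([[444.0309901 ,   0.        , 314.7491662 ],
       [  0.        , 444.0309901 , 199.49243255],
       [  0.        ,   0.        ,   1.        ]]), 'R': array([[-0.97699444, -0.21314761,  0.00706792],
       [-0.17019808,  0.75930153, -0.62808742],
       [ 0.12850865, -0.61484086, -0.77811069]]), 't': array([ 511.5063573 ,  184.81615987, 1098.65390596])}
[390.00769498 644.19248304 967.33976153]
```

View pics/top0.png

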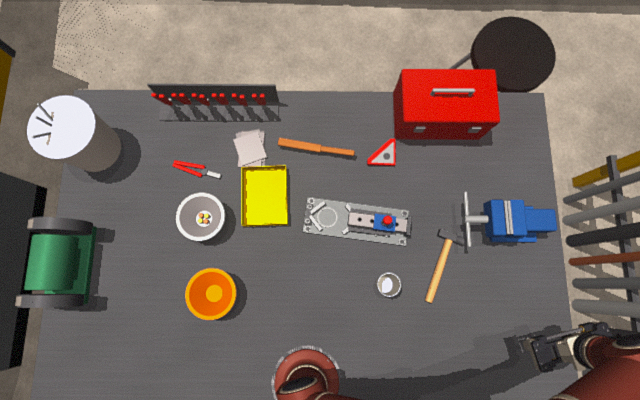

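View pics/side0.png

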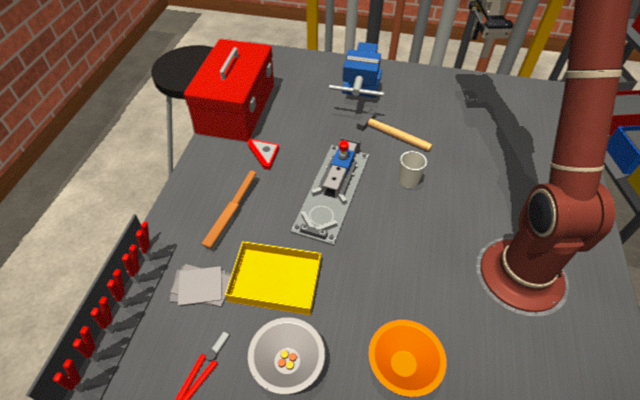

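The top view shows the casting at (200,217) with its slugs, the orange look-alike at (211,293), the tray at (265,196), the fixture at (357,222) and the knob at (388,220). The side view has the casting at (287,355), the tray at (275,277) and the knob at (343,146). Next I measure these.

```bash
cat > h.py <<'E'
import numpy as np, cv2
from rig import *
from scipy.spatial.transform import Rotation as Ro
def cam(n):
    i=camera_info(n); return np.array(i["intrinsics"]),np.array(i["R"]),np.array(i["t"])
def ray(n,p):
    K,R,t=cam(n); d=R.T@np.linalg.solve(K,[p[0],p[1],1]); return -R.T@t,d
def onz(n,p,z):
    c,d=ray(n,p); return c+d*(z-c[2])/d[2]
def tri(p,q):
    (a,d),(b,e)=ray("top",p),ray("side",q)
    s=np.linalg.lstsq(np.c_[d,-e],b-a,rcond=None)[0]
    return (a+d*s[0]+b+e*s[1])/2, np.linalg.norm(a+d*s[0]-b-e*s[1])
def proj(n,X):
    K,R,t=cam(n); v=K@(R@np.array(X)+t); return v[:2]/v[2]
def blobs(m):
    c,_=cv2.findContours(m.astype(np.uint8)*255,cv2.RETR_EXTERNAL,cv2.CHAIN_APPROX_NONE); return sorted(c,key=cv2.contourArea,reverse=True)
def cen(c): M=cv2.moments(c); return np.array([M["m10"],M["m01"]])/M["m00"]
E
python3 - <<'E'
from h import *
np.set_printoptions(precision=1,suppress=True)
box={"top":dict(cast=(170,185,232,250),tray=(236,160,293,232),fix=(298,192,418,250),knob=(378,210,400,230)),
"side":dict(cast=(240,312,333,398),tray=(220,235,330,315),fix=(285,140,375,245),knob=(334,138,352,158))}
res={}
for n in("top","side"):
    im=cv2.imread(f"pics/{n}0.png"); hsv=cv2.cvtColor(im,cv2.COLOR_BGR2HSV); H,S,V=[hsv[...,k].astype(int) for k in range(3)]
    def bl(o,m):
        x0,y0,x1,y1=box[n][o]; k=np.zeros(m.shape,bool); k[y0:y1,x0:x1]=1; return blobs(m&k)
    c=bl("tray",(H>22)&(H<35)&(S>150))[0]
    r=cv2.minAreaRect(c); q=cv2.approxPolyDP(c,6,True)[:,0]
    print(n,"tray px",q.tolist()); print(np.array([onz(n,p,36) for p in q]))
    c=bl("knob",((H<6)|(H>174))&(S>150))[0]; res[n]=cen(c); print("knob",res[n],cv2.boundingRect(c))
    for th in (100,120,140):
        c=bl("cast",V>th)[0]; c=cv2.convexHull(c); w=np.array([onz(n,p[0],76)[:2] for p in c],np.float32)
        print("cast",th,cv2.fitEllipse(w),cv2.minEnclosingCircle(w))
    for th in (110,130):
        c=bl("fix",(V>th))[0]; r=cv2.minAreaRect(c); print("fix",r)
        print(np.array([onz(n,p,10) for p in cv2.boxPoints(r)]))
        q=cv2.approxPolyDP(cv2.convexHull(c),5,True)[:,0]; print(q.tolist());print(np.array([onz(n,p,10) for p in q]))
print(tri(res["top"],res["side"]))
a=cv2.imread("pics/top0.png")[180:260,290:430];b=cv2.imread("pics/side0.png")[130:250,270:390]
cv2.imwrite("pics/z.png",np.hstack([cv2.resize(a,None,fx=3.4,fy=3.4,interpolation=3)[:272],cv2.resize(b,(272,272),interpolation=3)]))
E
```

```text
top tray px [[285, 165], [246, 171], [245, 224], [241, 167], [242, 225], [287, 224]]
[[692.9  77.6  36. ]
 [671.1 208.1  36. ]
 [491.3 204.   36. ]
 [685.  225.4  36. ]
 [487.9 213.6  36. ]
 [491.9  66.9  36. ]]
knob [387.  219.8] (383, 216, 9, 9)Traceback (most recent call last):
  File "<stdin>", line 16, in <module>
cv2.error: OpenCV(4.12.0) /io/opencv/modules/imgproc/src/shapedescr.cpp:361: error: (-201:Incorrect size of input array) There should be at least 5 points to fit the ellipse in function 'fitEllipseNoDirect'
```

```bash
python3 - <<'E'
from h import *
np.set_printoptions(precision=1,suppress=True)
box={"top":dict(cast=(170,185,232,250),fix=(298,192,418,250),knob=(378,210,400,230),tray=(232,158,293,232)),
"side":dict(cast=(240,312,333,398),fix=(285,140,375,245),knob=(334,138,352,158),tray=(220,235,330,318))}
res={}
for n in("top","side"):
    im=cv2.imread(f"pics/{n}0.png"); hsv=cv2.cvtColor(im,cv2.COLOR_BGR2HSV); H,S,V=[hsv[...,k].astype(int) for k in range(3)]
    print(V[217 if n=="top" else 355][box[n]["cast"][0]:box[n]["cast"][2]])
    def bl(o,m):
        x0,y0,x1,y1=box[n][o]; k=np.zeros(m.shape,bool); k[y0:y1,x0:x1]=1; return blobs(m&k)
    c=bl("tray",(H>22)&(H<35)&(S>150))[0]
    q=cv2.approxPolyDP(cv2.convexHull(c),4,True)[:,0]; print(n,"tray",q.tolist()); print(np.array([onz(n,p,36) for p in q]))
    c=bl("knob",((H<6)|(H>174))&(S>150))[0]; res[n]=cen(c); print("knob",res[n],cv2.boundingRect(c))
    for th in (85,110,150):
        cc=bl("cast",(V>th)); c=cv2.convexHull(np.vstack([x for x in cc if len(x)>15])); w=np.array([onz(n,p[0],76)[:2] for p in c],np.float32)
        print("cast",th,len(c),cv2.fitEllipse(w) if len(w)>4 else 0,cv2.minEnclosingCircle(w))
    for th in (95,115):
        c=bl("fix",(V>th))[0]
        q=cv2.approxPolyDP(cv2.convexHull(c),4,True)[:,0]; print("fix",q.tolist());print(np.array([onz(n,p,10) for p in q]))
print(tri(res["top"],res["side"]))
a=cv2.imread("pics/top0.png")[180:260,290:430];b=cv2.imread("pics/side0.png")[130:250,270:390]
cv2.imwrite("pics/z.png",np.hstack([cv2.resize(a,None,fx=3.4,fy=3.4,interpolation=3)[:272],cv2.resize(b,(272,272),interpolation=3)]))
E
```

```text
[106 110 106 106 104 119 236 243 244 186 137 138 142 140 138 143 142 139
 140 139 136 140 141 142 138 140 228 244 248 231 228 175  99 100 203 228
 222 188 113 111 167 241 190 171 170 169 169 175 168 170 169 234 242 247
 159  70  55  59  59  68  62  65]
top tray [[285, 165], [287, 224], [242, 225], [241, 167]]
[[692.9  77.6  36. ]
 [491.9  66.9  36. ]
 [487.9 213.6  36. ]
 [685.  225.4  36. ]]
knob [387.  219.8] (383, 216, 9, 9)
cast 85 4 0 ((508.5924072265625, 340.12091064453125), 145.33201599121094)
cast 110 27 ((511.0034484863281, 341.6298522949219), (157.69100952148438, 158.77908325195312), 62.6139030456543) ((511.3924255371094, 341.1999816894531), 80.01129150390625)
cast 150 34 ((510.5624694824219, 341.1858825683594), (154.8797607421875, 156.05355834960938), 77.58293151855469) ((510.7376708984375, 341.28985595703125), 78.16802215576172)
fix [[417, 192], [417, 249], [298, 249], [298, 192]]
[[ 607.9 -370.7   10. ]
 [ 414.6 -361.5   10. ]
 [ 412.9   31.    10. ]
 [ 605.8   33.7   10. ]]
fix [[307, 197], [408, 210], [406, 244], [305, 232]]
[[ 588.6    3.    10. ]
 [ 545.5 -337.4   10
[... 731 characters left out ...]
9219), (210.32635498046875, 247.1830596923828), 136.3050079345703) ((514.85498046875, 325.298095703125), 120.87931823730469)
cast 150 39 ((509.3297424316406, 341.4728088378906), (154.91978454589844, 155.43331909179688), 133.7518310546875) ((509.22906494140625, 341.442138671875), 77.93577575683594)
fix [[374, 140], [374, 244], [285, 244], [285, 140]]
[[ 418.9 -385.    10. ]
 [ 368.4   -2.1   10. ]
 [ 591.3   47.6   10. ]
 [ 688.8 -324.    10. ]]
fix [[368, 153], [334, 243], [291, 231], [330, 145], [346, 140]]
[[ 429.2 -324.5   10. ]
 [ 469.2   17.2   10. ]
 [ 586.2    5.    10. ]
 [ 548.3 -333.    10. ]
 [ 504.  -365.8   10. ]]
(array([ 496.9, -248.5,  101.4]), np.float64(0.5577318035191853))
```

View pics/z.png

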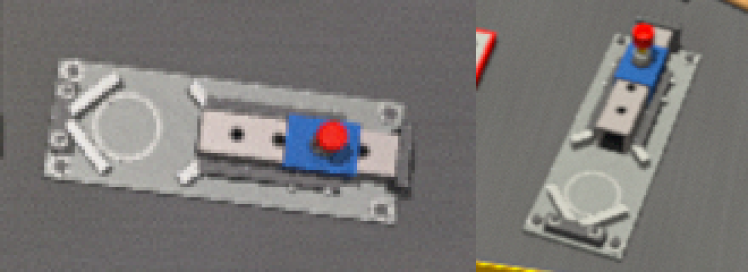

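The casting axis is at (510,341), the nest at about (518.5,-65) with +x direction (-0.117,-0.993), and the tray centre at (589,147). I'll start moving towards the casting.

Request:
{"name": "step_arm", "arguments": {
  "motion": [
    {"turn": [0, 0, 0], "translation": [0.046, -0.018, -0.0104], "claw": 0.045},
    {"turn": [0, 0, 0], "translation": [0.046, -0.018, -0.0104], "claw": 0.045},
    {"turn": [0, 0, 0], "translation": [0.046, -0.018, -0.0104], "claw": 0.045},
    {"turn": [0, 0, 0], "translation": [0.046, -0.018, -0.0104], "claw": 0.045},
    {"turn": [0, 0, 0], "translation": [0.046, -0.018, -0.0104], "claw": 0.045},
    {"turn": [0, 0, 0], "translation": [0.046, -0.018, -0.0104], "claw": 0.045},
    {"turn": [0, 0, 0], "translation": [0.046, -0.018, -0.0104], "claw": 0.045},
    {"turn": [0, 0, 0], "translation": [0.046, -0.018, -0.0104], "claw": 0.045},
    {"turn": [0, 0, 0], "translation": [0.029, -0.044, 0], "claw": 0.045},
    {"turn": [0, 0, 0], "translation": [0.029, -0.044, 0], "claw": 0.045},
    {"turn": [0, 0, 0], "translation": [0.029, -0.044, 0], "claw": 0.045},
    {"turn": [0, 0, 0], "translation": [0.029, -0.044, 0], "claw": 0.045},
    {"turn": [0, 0, 0], "translation": [0.029, -0.044, 0], "claw": 0.045},
    {"turn": [0, 0, 0], "translation": [0.029, -0.044, 0], "claw": 0.045},
    {"turn": [0, 0, 0], "translation": [0.029, -0.044, 0], "claw": 0.045},
    {"turn": [0, 0, 0], "translation": [0.029, -0.044, 0], "claw": 0.045}
  ],
  "force": 50
}}

```text
time_s: 2.1
ee_pos: [619.5, -0.6, 301.4]
tool_rot: [3.117, 0.388, -0.002]
force: [0.7, -0.3, -0.8]
gripper_width: 45.2
```

```bash
python3 -c "
from rig import *
o=observe();print(o['time_s'],o['q'],o['ee_pos'],o['tool_rot'],o['force'])"
```

```text
2.1 [ 0.03351408  0.50739053 -0.11512991  1.38366155  0.0589206   1.2549536
 -1.40877709] [ 6.19495962e+02 -6.12754478e-01  3.01379536e+02] [ 3.11745107e+00  3.87951036e-01 -1.71118839e-03] [ 0.7388478  -0.32947929 -0.81713208]
```

```bash
cat >> h.py <<'E'
def Rm(yaw,tilt):
    a,b=np.radians([yaw,tilt]); x=np.array([np.cos(a),np.sin(a),0]); u=np.array([np.sin(a),-np.cos(a),0])
    z=-(np.sin(b)*u+np.array([0,0,np.cos(b)])); return np.c_[x,np.cross(z,x),z]
def pose():
    o=observe(); return np.array(o["ee_pos"]),Ro.from_rotvec(o["tool_rot"]).as_matrix()
def plan(wps,start=None):
    """wps: (pos, yaw, tilt, rows); prints rows (m, rad) from the current pose"""
    p,R=pose(); yaw=np.degrees(np.arctan2(R[1,0],R[0,0]))%360; u=np.array([np.sin(np.radians(yaw)),-np.cos(np.radians(yaw)),0])
    tilt=np.degrees(np.arctan2(-R[:,2]@u,-R[2,2]))
    if start is not None: p,yaw,tilt=np.array(start[0],float),start[1],start[2]; R=Rm(yaw,tilt)
    print("from",p.round(1),round(yaw,1),round(tilt,1))
    for q,y1,t1,n in wps:
        q=np.array(q,float)
        for k in range(1,n+1):
            s=k/n; P=p+(q-p)*s if k==1 else P1+(q-p)/n; P1=P
            Rn=Rm(yaw+(y1-yaw)*s,tilt+(t1-tilt)*s); prev=p+(q-p)*(k-1)/n
            d=R.T@((q-p)/n)/1000; w=Ro.from_matrix(R.T@Rn).as_rotvec(); R=Rn
            print([round(v,4)+0. for v in w],[round(v,4)+0. for v in d])
        p,yaw,tilt=q,y1,t1; print("--",q.round(1))
E
python3 - <<'E'
from h import *
plan([((510,500,170),180,42,17)])
E
```

```text
from [ 6.195e+02 -6.000e-01  3.014e+02] 14.2 0.0
[np.float64(0.0429), np.float64(-0.0026), np.float64(-0.1702)] [np.float64(0.001), np.float64(-0.0301), np.float64(0.0077)]
[np.float64(0.043), np.float64(-0.011), np.float64(-0.1699)] [np.float64(0.0061), np.float64(-0.0292), np.float64(0.009)]
[np.float64(0.043), np.float64(-0.0183), np.float64(-0.1693)] [np.float64(0.011), np.float64(-0.0273), np.float64(0.0101)]
[np.float64(0.043), np.float64(-0.0256), np.float64(-0.1683)] [np.float64(0.0156), np.float64(-0.0246), np.float64(0.011)]
[np.float64(0.043), np.float64(-0.0328), np.float64(-0.1671)] [np.float64(0.0197), np.float64(-0.0211), np.float64(0.0115)]
[np.float64(0.043), np.float64(-0.04), np.float64(-0.1655)] [np.float64(0.0233), np.float64(-0.017), np.float64(0.0116)]
[np.float64(0.043), np.float64(-0.0471), np.float64(-0.1636)] [np.float64(0.0262), np.float64(-0.0124), np.float64(0.0113)]
[np.float64(0.043), np.float64(-0.0541), np.float64(-0.1614)] [np.float64(0.0283), np.float64(-0.0075), np.float64(0.0104)]
[np.float64(0.043), np.float64(-0.061), np.float64(-0.1589)] [np.f
[... 360 characters left out ...]
)] [np.float64(0.0285), np.float64(0.0123), np.float64(0.0024)]
[np.float64(0.043), np.float64(-0.0874), np.float64(-0.1461)] [np.float64(0.0264), np.float64(0.0165), np.float64(-0.0005)]
[np.float64(0.043), np.float64(-0.0936), np.float64(-0.1422)] [np.float64(0.0235), np.float64(0.0201), np.float64(-0.0035)]
[np.float64(0.043), np.float64(-0.0996), np.float64(-0.138)] [np.float64(0.02), np.float64(0.0229), np.float64(-0.0064)]
[np.float64(0.043), np.float64(-0.1055), np.float64(-0.1336)] [np.float64(0.0159), np.float64(0.0251), np.float64(-0.0093)]
[np.float64(0.043), np.float64(-0.1112), np.float64(-0.1289)] [np.float64(0.0113), np.float64(0.0265), np.float64(-0.0118)]
-- [510. 500. 170.]
```

Request:
{"name": "step_arm", "arguments": {
  "motion": [
    {"turn": [0.043, -0.003, -0.17], "translation": [0.001, -0.03, 0.008], "claw": 0.045},
    {"turn": [0.043, -0.011, -0.17], "translation": [0.006, -0.029, 0.009], "claw": 0.045},
    {"turn": [0.043, -0.018, -0.169], "translation": [0.011, -0.027, 0.01], "claw": 0.045},
    {"turn": [0.043, -0.026, -0.168], "translation": [0.016, -0.025, 0.011], "claw": 0.045},
    {"turn": [0.043, -0.033, -0.167], "translation": [0.02, -0.021, 0.0115], "claw": 0.045},
    {"turn": [0.043, -0.04, -0.1655], "translation": [0.023, -0.017, 0.0115], "claw": 0.045},
    {"turn": [0.043, -0.047, -0.1635], "translation": [0.026, -0.012, 0.011], "claw": 0.045},
    {"turn": [0.043, -0.054, -0.1615], "translation": [0.028, -0.0075, 0.0105], "claw": 0.045},
    {"turn": [0.043, -0.061, -0.159], "translation": [0.03, -0.0025, 0.009], "claw": 0.045},
    {"turn": [0.043, -0.068, -0.156], "translation": [0.03, 0.0025, 0.007], "claw": 0.045},
    {"turn": [0.043, -0.0745, -0.153], "translation": [0.03, 0.008, 0.005], "claw": 0.045},
    {"turn": [0.043, -0.081, -0.15], "translation": [0.0285, 0.012, 0.0025], "claw": 0.045},
    {"turn": [0.043, -0.0875, -0.146], "translation": [0.0265, 0.0165, -0.0005], "claw": 0.045},
    {"turn": [0.043, -0.0935, -0.142], "translation": [0.0235, 0.02, -0.0035], "claw": 0.045},
    {"turn": [0.043, -0.0995, -0.138], "translation": [0.02, 0.023, -0.0065], "claw": 0.045},
    {"turn": [0.043, -0.1055, -0.1335], "translation": [0.016, 0.025, -0.0095], "claw": 0.045},
    {"turn": [0.043, -0.111, -0.129], "translation": [0.011, 0.0265, -0.012], "claw": 0.045}
  ]
}}

```text
time_s: 4.22
ee_pos: [515.7, 489.6, 171.4]
tool_rot: [-0.074, -2.922, 1.109]
force: [0.7, -1.2, 0.1]
gripper_width: 44.7
```

```bash
python3 - <<'E'
from h import *
print(observe()["q"].round(2))
plan([((510,447,113),180,42,3),((510,390,50),180,42,3)])
E
```

```text
[-1.04  1.19  0.39  0.56  0.11  1.98  0.76]
from [515.7 489.6 171.4] 177.2 41.6
[np.float64(0.0026), np.float64(-0.009), np.float64(-0.0142)] [np.float64(0.0012), np.float64(0.0022), np.float64(0.0241)]
[np.float64(0.0026), np.float64(-0.011), np.float64(-0.0123)] [np.float64(0.0014), np.float64(0.0023), np.float64(0.024)]
[np.float64(0.0026), np.float64(-0.0111), np.float64(-0.0123)] [np.float64(0.0017), np.float64(0.0024), np.float64(0.024)]
-- [510. 447. 113.]
[np.float64(0.0), np.float64(0.0), np.float64(0.0)] [np.float64(0.0), np.float64(-0.0001), np.float64(0.0283)]
[np.float64(0.0), np.float64(0.0), np.float64(0.0)] [np.float64(0.0), np.float64(-0.0001), np.float64(0.0283)]
[np.float64(0.0), np.float64(0.0), np.float64(0.0)] [np.float64(0.0), np.float64(-0.0001), np.float64(0.0283)]
-- [510. 390.  50.]
```

Request:
{"name": "step_arm", "arguments": {
  "motion": [
    {"turn": [0.0025, -0.009, -0.014], "translation": [0.0012, 0.0022, 0.024], "claw": 0.045},
    {"turn": [0.0025, -0.011, -0.0125], "translation": [0.0014, 0.0023, 0.024], "claw": 0.045},
    {"turn": [0.0025, -0.011, -0.0125], "translation": [0.0017, 0.0024, 0.024], "claw": 0.045},
    {"turn": [0, 0, 0], "translation": [0, 0, 0], "claw": 0.045}
  ]
}}

```text
time_s: 4.72
ee_pos: [508.4, 445.2, 111.4]
tool_rot: [-0.007, -2.926, 1.124]
force: [-0.2, -0.5, 0.2]
gripper_width: 44.9
```

```bash
python3 - <<'E'
from h import *
print(observe()["q"].round(2))
plan([((510,389,50),180,42,4)])
E
```

```text
[-1.06  1.13  0.38  0.89  0.14  1.71  0.75]
from [508.4 445.2 111.4] 179.6 42.0
[np.float64(-0.0002), np.float64(-0.0051), np.float64(0.0024)] [np.float64(-0.0006), np.float64(-0.0002), np.float64(0.0208)]
[np.float64(-0.0002), np.float64(-0.0011), np.float64(-0.0012)] [np.float64(-0.0005), np.float64(-0.0002), np.float64(0.0208)]
[np.float64(-0.0002), np.float64(-0.0011), np.float64(-0.0012)] [np.float64(-0.0005), np.float64(-0.0002), np.float64(0.0208)]
[np.float64(-0.0002), np.float64(-0.0011), np.float64(-0.0012)] [np.float64(-0.0004), np.float64(-0.0002), np.float64(0.0208)]
-- [510. 389.  50.]
```

Pose is good. Now in along the slope.

Request:
{"name": "step_arm", "arguments": {
  "motion": [
    {"turn": [0, -0.004, 0], "translation": [-0.0005, 0, 0.021], "claw": 0.045},
    {"turn": [0, -0.003, 0], "translation": [-0.0005, 0, 0.021], "claw": 0.045},
    {"turn": [0, 0, 0], "translation": [-0.0005, 0, 0.021], "claw": 0.045},
    {"turn": [0, 0, 0], "translation": [-0.0005, 0, 0.02], "claw": 0.045},
    {"turn": [0, 0, 0], "translation": [0, 0, 0], "claw": 0.045}
  ]
}}

```text
time_s: 5.35
ee_pos: [511.9, 390.6, 51.0]
tool_rot: [0.005, 2.932, -1.122]
force: [0.6, -0.2, -0.1]
gripper_width: 45.3
```

```bash
python3 - <<'E'
from h import *
print(observe()["q"].round(2))
a=camera("top")[170:260,150:250];b=camera("side")[290:400,230:350]
cv2.imwrite("pics/g1.png",np.hstack([cv2.resize(a,(400,360),interpolation=3),cv2.resize(b,(392,360),interpolation=3)]))
E
```

```text
[-1.05  1.12  0.38  1.11  0.15  1.48  0.73]
```

View pics/g1.png

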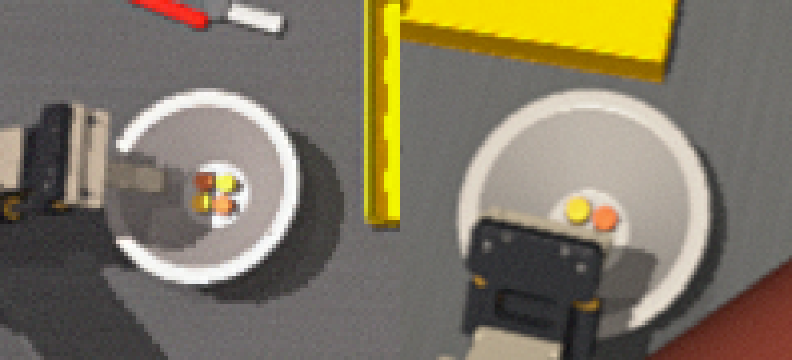

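The crop shows the fingers astride the casting's +y wall, with the slugs clear. I'll close on it and lift.

Request:
{"name": "step_arm", "arguments": {
  "motion": [
    {"turn": [0, 0, 0], "translation": [0, 0, 0], "claw": 0},
    {"turn": [0, 0, 0], "translation": [0, 0, 0], "claw": 0},
    {"turn": [0, 0, 0], "translation": [0, 0, 0], "claw": 0},
    {"turn": [0, 0, 0], "translation": [0, 0, 0], "claw": 0},
    {"turn": [0, 0, 0], "translation": [0, 0, 0], "claw": 0},
    {"turn": [0, 0, 0], "translation": [0, 0, 0], "claw": 0}
  ],
  "force": 55
}}

```text
time_s: 6.2
ee_pos: [511.5, 390.5, 52.4]
tool_rot: [0.005, 2.931, -1.123]
force: [-2.1, -0.6, 4.0]
gripper_width: 6.4
```

```bash
python3 - <<'E'
from h import *
p,R=pose()
# lift, go over the tray level, then tip about tool x
plan([(p+[0,0,40],180,42,3)])
plan([((589,230,250),180,10,12)],start=(p+[0,0,40],180,42))
plan([((589,197,225),180,-25,6),((589,197,225),180,-53,8)],start=((589,230,250),180,10))
E
```

```text
from [511.5 390.5  52.4] 179.9 41.9
[np.float64(0.0003), np.float64(0.0025), np.float64(-0.0031)] [np.float64(-0.0001), np.float64(-0.0089), np.float64(-0.0099)]
[np.float64(0.0003), np.float64(-0.0004), np.float64(-0.0005)] [np.float64(0.0), np.float64(-0.0089), np.float64(-0.0099)]
[np.float64(0.0003), np.float64(-0.0004), np.float64(-0.0005)] [np.float64(0.0), np.float64(-0.0089), np.float64(-0.0099)]
-- [511.5 390.5  92.4]
from [511.5 390.5  92.4] 180 42
[np.float64(-0.0465), np.float64(0.0), np.float64(0.0)] [np.float64(-0.0065), np.float64(-0.0187), np.float64(-0.0008)]
[np.float64(-0.0465), np.float64(0.0), np.float64(0.0)] [np.float64(-0.0065), np.float64(-0.0187), np.float64(-0.0017)]
[np.float64(-0.0465), np.float64(0.0), np.float64(0.0)] [np.float64(-0.0065), np.float64(-0.0186), np.float64(-0.0025)]
[np.float64(-0.0465), np.float64(0.0), np.float64(0.0)] [np.float64(-0.0065), np.float64(-0.0184), np.float64(-0.0034)]
[np.float64(-0.0465), np.float64(0.0), np.float64(0.0)] [np.float64(-0.0065), np.float64(-0.0183), np.float64(-0.0043)]
[np.float64(-0.0465), np.float64(0.0)
[... 1742 characters left out ...]
p.float64(0.0), np.float64(0.0)]
[np.float64(-0.0611), np.float64(0.0), np.float64(0.0)] [np.float64(0.0), np.float64(0.0), np.float64(0.0)]
[np.float64(-0.0611), np.float64(0.0), np.float64(0.0)] [np.float64(0.0), np.float64(0.0), np.float64(0.0)]
[np.float64(-0.0611), np.float64(0.0), np.float64(0.0)] [np.float64(0.0), np.float64(0.0), np.float64(0.0)]
[np.float64(-0.0611), np.float64(0.0), np.float64(0.0)] [np.float64(0.0), np.float64(0.0), np.float64(0.0)]
[np.float64(-0.0611), np.float64(0.0), np.float64(0.0)] [np.float64(0.0), np.float64(0.0), np.float64(0.0)]
[np.float64(-0.0611), np.float64(0.0), np.float64(0.0)] [np.float64(0.0), np.float64(0.0), np.float64(0.0)]
-- [589. 197. 225.]
```

Request:
{"name": "step_arm", "arguments": {
  "motion": [
    {"turn": [0, 0, 0], "translation": [0, -0.009, -0.01], "claw": 0},
    {"turn": [0, 0, 0], "translation": [0, -0.009, -0.01], "claw": 0},
    {"turn": [0, 0, 0], "translation": [0, -0.009, -0.01], "claw": 0},
    {"turn": [0, 0, 0], "translation": [0, 0, 0], "claw": 0}
  ],
  "force": 60
}}

```text
time_s: 6.7
ee_pos: [512.4, 392.0, 93.2]
tool_rot: [0.004, 2.931, -1.114]
force: [0.9, 0.1, -6.2]
gripper_width: 6.4
```

```bash
python3 - <<'E'
from h import *
print(observe()['gripper_width'],observe()['force'])
cv2.imwrite("pics/g2.png",camera("side")[180:400,200:420])
plan([((589,240,235),180,10,8),((589,221,190),180,-25,5)])
E
```

```text
6.385578689310072 [ 0.88254324  0.09274653 -6.1737433 ]
from [511.8 391.7  92.2] 180.0 41.7
[np.float64(-0.0691), np.float64(0.0036), np.float64(-0.003)] [np.float64(-0.0097), np.float64(-0.026), np.float64(-0.0007)]
[np.float64(-0.0691), np.float64(0.0), np.float64(0.0)] [np.float64(-0.0097), np.float64(-0.0259), np.float64(-0.0025)]
[np.float64(-0.0691), np.float64(0.0), np.float64(-0.0001)] [np.float64(-0.0097), np.float64(-0.0257), np.float64(-0.0043)]
[np.float64(-0.0691), np.float64(0.0), np.float64(-0.0001)] [np.float64(-0.0097), np.float64(-0.0253), np.float64(-0.0061)]
[np.float64(-0.0691), np.float64(0.0), np.float64(-0.0001)] [np.float64(-0.0097), np.float64(-0.0248), np.float64(-0.0078)]
[np.float64(-0.0691), np.float64(0.0), np.float64(-0.0001)] [np.float64(-0.0097), np.float64(-0.0242), np.float64(-0.0095)]
[np.float64(-0.0691), np.float64(0.0), np.float64(-0.0001)] [np.float64(-0.0096), np.float64(-0.0235), np.float64(-0.0112)]
[np.float64(-0.0691), np.float64(0.0), np.float64(-0.0001)] [np.float64(-0.0096), np.float64(-0.0227), np.float64(-0.0128)]
-- [589. 240. 235.]
[np.float64(-0.1222), np.float64(0.0), np.float64(0.0)] [np.float64(0.0), np.float64(-0.0022), np.float64(0.0095)]
[np.float64(-0.1222), np.float64(0.0), np.float64(0.0)] [np.float64(0.0), np.float64(-0.0033), np.float64(0.0092)]
[np.float64(-0.1222), np.float64(0.0), np.float64(0.0)] [np.float64(0.0), np.float64(-0.0044), np.float64(0.0087)]
[np.float64(-0.1222), np.float64(0.0), np.float64(0.0)] [np.float64(0.0), np.float64(-0.0054), np.float64(0.0081)]
[np.float64(-0.1222), np.float64(0.0), np.float64(0.0)] [np.float64(0.0), np.float64(-0.0064), np.float64(0.0074)]
-- [589. 221. 190.]
```

View pics/g2.png

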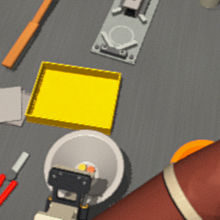

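The casting is held, carrying about 6 N, with the slugs still inside. Carrying it over the tray and tipping part-way.

Request:
{"name": "step_arm", "arguments": {
  "motion": [
    {"turn": [-0.069, 0, 0], "translation": [-0.0097, -0.026, -0.0007], "claw": 0},
    {"turn": [-0.069, 0, 0], "translation": [-0.0097, -0.026, -0.0025], "claw": 0},
    {"turn": [-0.069, 0, 0], "translation": [-0.0097, -0.0257, -0.0043], "claw": 0},
    {"turn": [-0.069, 0, 0], "translation": [-0.0097, -0.0253, -0.006], "claw": 0},
    {"turn": [-0.069, 0, 0], "translation": [-0.0097, -0.0248, -0.0078], "claw": 0},
    {"turn": [-0.069, 0, 0], "translation": [-0.0097, -0.0242, -0.0095], "claw": 0},
    {"turn": [-0.069, 0, 0], "translation": [-0.0097, -0.0235, -0.0112], "claw": 0},
    {"turn": [-0.069, 0, 0], "translation": [-0.0097, -0.0227, -0.0128], "claw": 0},
    {"turn": [-0.122, 0, 0], "translation": [0, -0.0022, 0.0095], "claw": 0},
    {"turn": [-0.122, 0, 0], "translation": [0, -0.0033, 0.0092], "claw": 0},
    {"turn": [-0.122, 0, 0], "translation": [0, -0.0044, 0.0087], "claw": 0},
    {"turn": [-0.122, 0, 0], "translation": [0, -0.0054, 0.0081], "claw": 0},
    {"turn": [-0.122, 0, 0], "translation": [0, -0.0064, 0.0074], "claw": 0},
    {"turn": [0, 0, 0], "translation": [0, 0, 0], "claw": 0}
  ]
}}

```text
time_s: 8.5
ee_pos: [587.6, 212.7, 186.5]
tool_rot: [-0.013, -3.069, -0.66]
force: [-1.1, -0.0, -6.2]
gripper_width: 6.5
```

```bash
python3 - <<'E'
from h import *
print(observe()['q'].round(2))
a=camera("side")[180:360,180:380];b=camera("top")[140:260,200:340]
cv2.imwrite("pics/g3.png",np.hstack([cv2.resize(a,(400,360),interpolation=3),cv2.resize(b,(400,360),interpolation=3)]))
plan([((589,221,190),180,-53,10)])
E
```

```text
[-0.14  0.59 -0.06  1.67 -0.51  0.87  1.71]
from [587.9 219.9 189.7] 180.0 -24.6
[np.float64(-0.0496), np.float64(0.0012), np.float64(0.0006)] [np.float64(-0.0001), np.float64(0.0001), np.float64(0.0)]
[np.float64(-0.0496), np.float64(0.0), np.float64(0.0)] [np.float64(-0.0001), np.float64(0.0001), np.float64(0.0)]
[np.float64(-0.0496), np.float64(0.0), np.float64(0.0)] [np.float64(-0.0001), np.float64(0.0001), np.float64(0.0)]
[np.float64(-0.0496), np.float64(0.0), np.float64(0.0)] [np.float64(-0.0001), np.float64(0.0001), np.float64(0.0)]
[np.float64(-0.0496), np.float64(0.0), np.float64(0.0)] [np.float64(-0.0001), np.float64(0.0001), np.float64(0.0)]
[np.float64(-0.0496), np.float64(0.0), np.float64(0.0)] [np.float64(-0.0001), np.float64(0.0001), np.float64(0.0)]
[np.float64(-0.0496), np.float64(0.0), np.float64(0.0)] [np.float64(-0.0001), np.float64(0.0001), np.float64(0.0)]
[np.float64(-0.0496), np.float64(0.0), np.float64(0.0)] [np.float64(-0.0001), np.float64(0.0001), np.float64(0.0001)]
[np.float64(-0.0496), np.float64(0.0), np.float64(0.0)] [np.float64(-0.0001), np.float64(0.0001), np.float64(0.0001)]
[np.float64(-0.0496), np.float64(0.0), np.float64(0.0)] [np.float64(-0.0001), np.float64(0.0001), np.float64(0.0001)]
-- [589. 221. 190.]
```

View pics/g3.png

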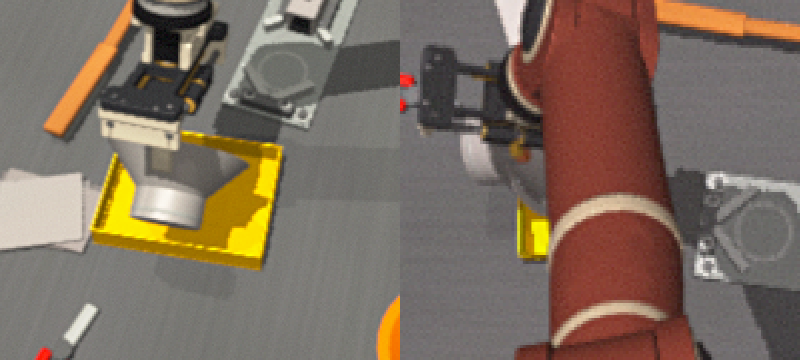

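The casting is tipped about 67° over the tray, mouth towards -y. Tipping on.

Request:
{"name": "step_arm", "arguments": {
  "motion": [
    {"turn": [-0.06, 0, 0], "translation": [0, 0, 0], "claw": 0},
    {"turn": [-0.06, 0, 0], "translation": [0, 0, 0], "claw": 0},
    {"turn": [-0.06, 0, 0], "translation": [0, 0, 0], "claw": 0},
    {"turn": [-0.05, 0, 0], "translation": [0, 0, 0], "claw": 0},
    {"turn": [-0.05, 0, 0], "translation": [0, 0, 0], "claw": 0},
    {"turn": [-0.05, 0, 0], "translation": [0, 0, 0], "claw": 0},
    {"turn": [-0.05, 0, 0], "translation": [0, 0, 0], "claw": 0},
    {"turn": [-0.05, 0, 0], "translation": [0, 0, 0], "claw": 0},
    {"turn": [-0.05, 0, 0], "translation": [0, 0, 0], "claw": 0},
    {"turn": [-0.05, 0, 0], "translation": [0, 0, 0], "claw": 0},
    {"turn": [-0.04, 0, 0], "translation": [0, 0, 0], "claw": 0},
    {"turn": [0, 0, 0], "translation": [0, 0, 0], "claw": 0},
    {"turn": [0, 0, 0], "translation": [0, 0, 0], "claw": 0},
    {"turn": [0, 0, 0], "translation": [0, 0, 0], "claw": 0}
  ]
}}

```text
time_s: 10.35
ee_pos: [588.7, 221.3, 190.8]
tool_rot: [-0.004, 2.752, 1.507]
force: [0.2, -0.0, -6.1]
gripper_width: 6.1
```

```bash
python3 - <<'E'
from h import *
o=observe();print(o['q'].round(2),o['force'])
a=camera("side")[180:360,180:380];b=camera("top")[140:260,200:340]
cv2.imwrite("pics/g4.png",np.hstack([cv2.resize(a,(400,360),interpolation=3),cv2.resize(b,(400,360),interpolation=3)]))
plan([])
E
```

```text
[ 0.3   0.77 -0.42  1.76 -0.97  0.92  2.29] [ 0.1582397  -0.01885408 -6.09364999]
from [588.6 221.  190.6] 180.0 -57.4
```

View pics/g4.png

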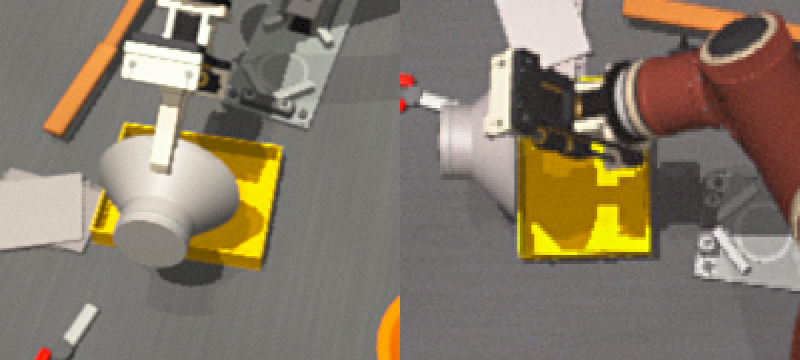

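```bash
python3 - <<'E'
from h import *
im=camera("side"); cv2.imwrite("pics/s5.png",im)
a=im[238:315,222:325]; t=camera("top"); b=t[155:235,232:295]
cv2.imwrite("pics/g5.png",np.hstack([cv2.resize(a,(440,330),interpolation=3),cv2.resize(b,(300,330),interpolation=3)]))
E
```

```text
(no output)
```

View pics/g5.png

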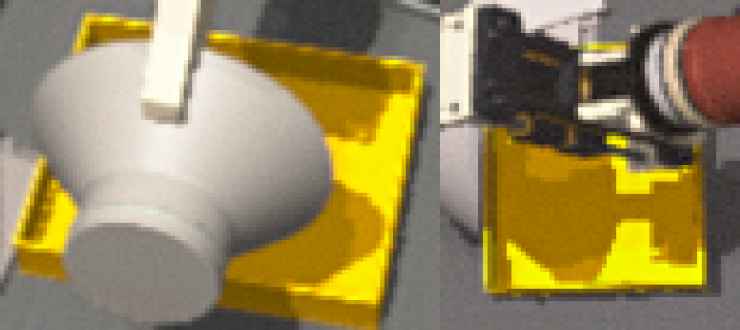

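Request:
{"name": "step_arm", "arguments": {
  "motion": [
    {"turn": [-0.06, 0, 0], "translation": [0, 0, 0], "claw": 0},
    {"turn": [-0.06, 0, 0], "translation": [0, 0, 0], "claw": 0},
    {"turn": [-0.06, 0, 0], "translation": [0, 0, 0], "claw": 0},
    {"turn": [0, 0, 0], "translation": [0, 0, 0], "claw": 0},
    {"turn": [0, 0, 0], "translation": [0, 0, 0], "claw": 0},
    {"turn": [0, 0, 0], "translation": [0, 0, 0], "claw": 0}
  ]
}}

```text
time_s: 11.3
ee_pos: [588.7, 221.3, 191.2]
tool_rot: [-0.005, 2.605, 1.748]
force: [-0.2, 0.0, -5.1]
gripper_width: 6.5
```

```bash
python3 - <<'E'
from h import *
plan([((589,221,265),180,-34,4),((518,-32,160),180,42,9)])
E
```

```text
from [588.7 221.3 191.2] 180.0 -67.7
[np.float64(0.1471), np.float64(0.0024), np.float64(0.0049)] [np.float64(-0.0002), np.float64(0.017), np.float64(-0.0071)]
[np.float64(0.1471), np.float64(0.0), np.float64(0.0)] [np.float64(-0.0001), np.float64(0.0158), np.float64(-0.0095)]
[np.float64(0.1471), np.float64(0.0), np.float64(0.0)] [np.float64(-0.0001), np.float64(0.0143), np.float64(-0.0117)]
[np.float64(0.1471), np.float64(0.0), np.float64(0.0)] [np.float64(-0.0001), np.float64(0.0124), np.float64(-0.0137)]
-- [589. 221. 265.]
[np.float64(0.1474), np.float64(0.0), np.float64(0.0)] [np.float64(0.0079), np.float64(-0.0298), np.float64(-0.006)]
[np.float64(0.1474), np.float64(0.0), np.float64(0.0)] [np.float64(0.0079), np.float64(-0.0304), np.float64(-0.0016)]
[np.float64(0.1474), np.float64(0.0), np.float64(0.0)] [np.float64(0.0079), np.float64(-0.0303), np.float64(0.0029)]
[np.float64(0.1474), np.float64(0.0), np.float64(0.0)] [np.float64(0.0079), np.float64(-0.0295), np.float64(0.0073)]
[np.float64(0.1474), np.float64(0.0), np.float64(0.0)] [np.float64(0.0079), np.float64(-0.0282), np.float64(0.0116)]
[np.float64(0.1474), np.float64(0.0), np.float64(0.0)] [np.float64(0.0079), np.float64(-0.0262), np.float64(0.0156)]
[np.float64(0.1474), np.float64(0.0), np.float64(0.0)] [np.float64(0.0079), np.float64(-0.0236), np.float64(0.0192)]
[np.float64(0.1474), np.float64(0.0), np.float64(0.0)] [np.float64(0.0079), np.float64(-0.0205), np.float64(0.0225)]
[np.float64(0.1474), np.float64(0.0), np.float64(0.0)] [np.float64(0.0079), np.float64(-0.017), np.float64(0.0253)]
-- [518. -32. 160.]
```

Request:
{"name": "step_arm", "arguments": {
  "motion": [
    {"turn": [0.147, 0.002, 0.004], "translation": [0, 0.017, -0.007], "claw": 0},
    {"turn": [0.147, 0, 0], "translation": [0, 0.016, -0.0095], "claw": 0},
    {"turn": [0.147, 0, 0], "translation": [0, 0.0143, -0.0117], "claw": 0},
    {"turn": [0.147, 0, 0], "translation": [0, 0.0124, -0.0137], "claw": 0}
  ]
}}

```text
time_s: 11.8
ee_pos: [586.5, 221.8, 266.2]
tool_rot: [0.002, -3.002, -0.914]
force: [0.2, 0.7, -5.1]
gripper_width: 6.2
```

```bash
python3 - <<'E'
from h import *
i0=cv2.imread("pics/side0.png"); h0=cv2.cvtColor(i0,cv2.COLOR_BGR2HSV)[338:372,272:302].astype(int)
m=h0[...,1]>100; print("slug hsv start",np.unique(h0[m]//[5,40,40]*[5,40,40],axis=0,return_counts=True))
for n,(x0,y0,x1,y1) in dict(side=(226,242,320,308),top=(242,167,286,224)).items():
    im=camera(n); cv2.imwrite(f"pics/{n}6.png",im); h=cv2.cvtColor(im,cv2.COLOR_BGR2HSV)[y0:y1,x0:x1].astype(int)
    m=((h[...,0]<22)&(h[...,1]>80)&(h[...,2]>60))
    for c in blobs(m)[:8]: print(n,cv2.contourArea(c),cv2.boundingRect(c),h[m].shape)
E
```

```text
slug hsv start (array([[  5,  80, 120],
       [  5,  80, 160],
       [  5,  80, 200],
       [  5, 120, 120],
       [  5, 120, 160],
       [  5, 120, 200],
       [  5, 120, 240],
       [  5, 160, 200],
       [ 10,  80, 240],
       [ 10, 120, 160],
       [ 10, 120, 200],
       [ 10, 120, 240],
       [ 10, 160, 120],
       [ 10, 160, 160],
       [ 10, 160, 200],
       [ 10, 160, 240],
       [ 15,  80, 160],
       [ 15, 120, 160],
       [ 15, 160, 160],
       [ 20,  80, 160],
       [ 20,  80, 200],
       [ 20,  80, 240],
       [ 20, 120, 120],
       [ 20, 120, 160],
       [ 20, 120, 200],
       [ 20, 120, 240],
       [ 20, 160, 120],
       [ 20, 160, 160],
       [ 20, 160, 200],
       [ 20, 160, 240],
       [ 25, 120, 200],
       [ 25, 120, 240],
       [ 25, 160, 160],
       [ 25, 160, 200],
       [ 25, 160, 240],
       [ 25, 200, 200]]), array([ 3,  3,  5,  3,  2,  2,  2,  1,  1,  1,  3,  7,  1,  5, 12, 51,  2,
        3,  1,  3,  3,  1,  1,  3,  4,  3,  2,  4,  8,  1,  1,  3,  2,  5,
       57,  1]))
side 39.5 (59, 38, 8, 11) (537, 3)
side 30.0 (26, 51, 8, 6) (537, 3)
side 15.5 (54, 8, 34, 18) (537, 3)
side 14.5 (36, 29, 17, 20) (537, 3)
side 12.5 (38, 54, 7, 4) (537, 3)
side 7.0 (9, 16, 6, 20) (537, 3)
side 5.5 (18, 60, 21, 6) (537, 3)
side 5.0 (0, 54, 17, 9) (537, 3)
top 1511.5 (2, 0, 42, 57) (1473, 3)
top 5.5 (6, 18, 3, 4) (1473, 3)
top 3.0 (2, 48, 3, 9) (1473, 3)
top 0.0 (0, 39, 1, 1) (1473, 3)
top 0.0 (5, 24, 1, 1) (1473, 3)
top 0.0 (7, 8, 1, 1) (1473, 3)
```

```bash
python3 - <<'E'
from h import *
a=cv2.imread("pics/side6.png")[180:330,200:340]
cv2.imwrite("pics/g6.png",cv2.resize(a,None,fx=4,fy=4,interpolation=3))
E
```

```text
(no output)
```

View pics/g6.png

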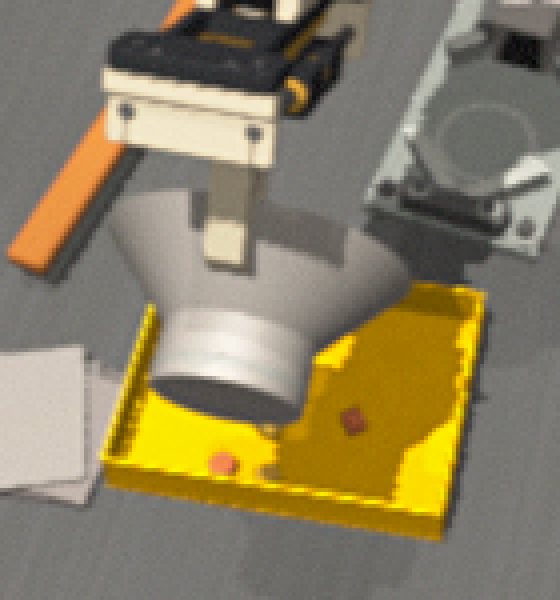

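Both copper slugs lie in the tray at crop (222,463) and (355,420), with brass ones at about (270,430) and (268,472). The load also fell by about 1 N. On to the fixture.

Request:
{"name": "step_arm", "arguments": {
  "motion": [
    {"turn": [0.147, 0, 0], "translation": [0.0079, -0.0298, -0.006], "claw": 0},
    {"turn": [0.147, 0, 0], "translation": [0.0079, -0.0304, -0.0016], "claw": 0},
    {"turn": [0.147, 0, 0], "translation": [0.0079, -0.0303, 0.003], "claw": 0},
    {"turn": [0.147, 0, 0], "translation": [0.0079, -0.0295, 0.0073], "claw": 0},
    {"turn": [0.147, 0, 0], "translation": [0.0079, -0.0282, 0.0116], "claw": 0},
    {"turn": [0.147, 0, 0], "translation": [0.0079, -0.0262, 0.0156], "claw": 0},
    {"turn": [0.147, 0, 0], "translation": [0.0079, -0.0236, 0.0192], "claw": 0},
    {"turn": [0.147, 0, 0], "translation": [0.0079, -0.0205, 0.0225], "claw": 0},
    {"turn": [0.147, 0, 0], "translation": [0.0079, -0.017, 0.0253], "claw": 0},
    {"turn": [0, 0, 0], "translation": [0, 0, 0], "claw": 0},
    {"turn": [0, 0, 0], "translation": [0, 0, 0], "claw": 0}
  ]
}}

```text
time_s: 13.28
ee_pos: [517.3, -31.3, 157.6]
tool_rot: [-0.001, -2.936, 1.112]
force: [0.7, 1.0, -4.8]
gripper_width: 6.6
```

```bash
python3 - <<'E'
from h import *
np.set_printoptions(precision=1,suppress=True)
print(observe()['q'].round(2)); p,R=pose(); print(p)
d=R[:,2]; 
for n in("top","side"):
    im=camera(n); cv2.imwrite(f"pics/{n}7.png",im)
# rim expected at TCP z +23.6 ; centre at TCP -(1.5,49.2)
c=np.array([p[0]-1.5,p[1]-49.2,p[2]+23.6]); print(c)
out=[]
for n in("top","side"):
    im=cv2.imread(f"pics/{n}7.png"); u,v=proj(n,c).astype(int); print(n,u,v); x0,y0=u-45,v-45
    crop=im[y0:y0+90,x0:x0+90].copy()
    a=np.linspace(0,2*np.pi,60)
    big=cv2.resize(crop,(380,380),interpolation=3)
    for r,z in((78,0),(38,-76)):
        for t in a:
            q=(proj(n,c+[r*np.cos(t),r*np.sin(t),z])-[x0,y0])*380/90; cv2.circle(big,tuple(q.astype(int).tolist()),1,(0,0,255),-1)
    out.append(big)
cv2.imwrite("pics/g7.png",np.hstack(out))
E
```

```text
[-0.7  0.7  0.5  1.9  0.5  0.9  0.9]
[517.3 -31.3 157.6]
[515.8 -80.5 181.2]
top 334 208
side 325 167
```

View pics/g7.png

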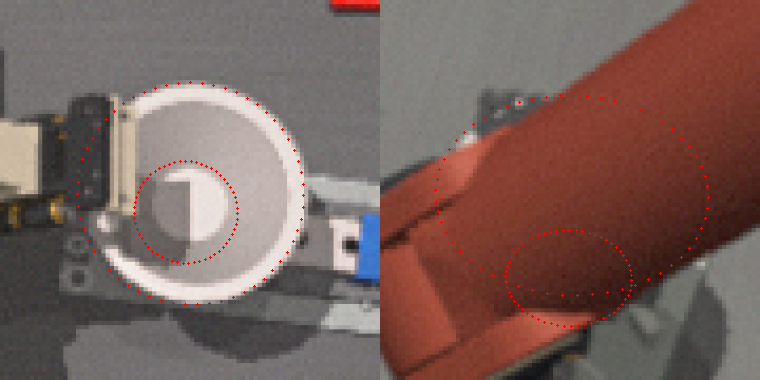

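The top view shows the casting empty, level to within about 3°, and its rim where predicted, 17 mm to +x of the nest. Lowering.

Request:
{"name": "step_arm", "arguments": {
  "motion": [
    {"turn": [0, 0, 0], "translation": [0, 0.0114, 0.0126], "claw": 0},
    {"turn": [0, 0, 0], "translation": [0, 0.0114, 0.0126], "claw": 0},
    {"turn": [0, 0, 0], "translation": [0, 0.0114, 0.0126], "claw": 0},
    {"turn": [0, 0, 0], "translation": [0, 0.0114, 0.0126], "claw": 0},
    {"turn": [0, 0, 0], "translation": [0, 0.0114, 0.0126], "claw": 0},
    {"turn": [0, 0, 0], "translation": [0, 0.0014, 0.0015], "claw": 0},
    {"turn": [0, 0, 0], "translation": [0, 0.0014, 0.0015], "claw": 0},
    {"turn": [0, 0, 0], "translation": [0, 0, 0], "claw": 0}
  ]
}}

```text
time_s: 14.38
ee_pos: [517.5, -31.6, 69.8]
tool_rot: [-0.001, -2.935, 1.119]
force: [1.0, 0.2, -5.1]
gripper_width: 6.1
```

```bash
python3 - <<'E'
from h import *
np.set_printoptions(precision=2,suppress=True)
o=observe(); print(o['force'],o['wrist_torque'],o['ee_pos']); plan([])
E
```

```text
[ 1.01  0.16 -5.12] [ 1.73 -0.15  0.04] [517.54 -31.56  69.79]
from [517.5 -31.6  69.8] 180.0 41.7
```

Request:
{"name": "step_arm", "arguments": {
  "motion": [
    {"turn": [0, 0, 0], "translation": [0, 0.001, 0.0011], "claw": 0},
    {"turn": [0, 0, 0], "translation": [0, 0.001, 0.0011], "claw": 0},
    {"turn": [0, 0, 0], "translation": [0, 0.001, 0.0011], "claw": 0},
    {"turn": [0, 0, 0], "translation": [0, 0, 0], "claw": 0}
  ]
}}

```text
time_s: 14.88
ee_pos: [517.4, -31.4, 65.4]
tool_rot: [-0.001, -2.935, 1.12]
force: [-0.9, 1.8, -0.9]
gripper_width: 6.5
```

Request:
{"name": "step_arm", "arguments": {
  "motion": [
    {"turn": [0, 0, 0], "translation": [0, 0.0007, 0.0008], "claw": 0},
    {"turn": [0, 0, 0], "translation": [0, 0.0007, 0.0008], "claw": 0},
    {"turn": [0, 0, 0], "translation": [0, 0, 0], "claw": 0}
  ]
}}

```text
time_s: 15.25
ee_pos: [517.5, -31.2, 63.7]
tool_rot: [-0.0, -2.935, 1.121]
force: [-1.7, 6.7, 4.5]
gripper_width: 6.4
```

Contact came about 3 mm early, so the casting hangs with its +y edge low. I'll lift slightly, level it by 2.4° and lower again.

Request:
{"name": "step_arm", "arguments": {
  "motion": [
    {"turn": [0, 0, 0], "translation": [0, -0.0014, -0.0016], "claw": 0},
    {"turn": [-0.02, 0, 0], "translation": [0, 0, 0], "claw": 0},
    {"turn": [-0.022, 0, 0], "translation": [0, 0, 0], "claw": 0},
    {"turn": [0, 0, 0], "translation": [0, 0.0007, 0.0008], "claw": 0},
    {"turn": [0, 0, 0], "translation": [0, 0, 0], "claw": 0}
  ]
}}

```text
time_s: 15.88
ee_pos: [517.7, -32.4, 65.7]
tool_rot: [-0.003, -2.957, 1.06]
force: [-0.5, 3.7, 8.3]
gripper_width: 6.3
```

Request:
{"name": "step_arm", "arguments": {
  "motion": [
    {"turn": [0, 0, 0], "translation": [0, 0.0006, 0.0008], "claw": 0},
    {"turn": [0, 0, 0], "translation": [0, 0.0006, 0.0008], "claw": 0},
    {"turn": [0, 0, 0], "translation": [0, 0, 0], "claw": 0}
  ]
}}

```text
time_s: 16.25
ee_pos: [517.8, -32.0, 65.0]
tool_rot: [0.002, 2.956, -1.062]
force: [-2.2, 8.9, 16.8]
gripper_width: 6.5
```

Request:
{"name": "step_arm", "arguments": {
  "motion": [
    {"turn": [0, 0, 0], "translation": [0, -0.0007, -0.0008], "claw": 0},
    {"turn": [0, 0, 0], "translation": [0, -0.0004, -0.0004], "claw": 0},
    {"turn": [0, 0, 0], "translation": [0, 0, 0], "claw": 0}
  ],
  "force": 10
}}

```text
time_s: 16.62
ee_pos: [517.7, -31.4, 63.9]
tool_rot: [0.001, 2.958, -1.057]
force: [0.1, 4.3, 4.9]
gripper_width: 7.5
```

```bash
python3 - <<'E'
from h import *
np.set_printoptions(precision=2,suppress=True)
o=observe(); print(o['force'],o['wrist_torque'],o['gripper_width']); p,R=pose(); print(p)
im=camera("top"); cv2.imwrite("pics/top8.png",im)
c=np.array([516.3,-81,86.]); u,v=proj("top",c).astype(int); x0,y0=u-32,v-32
big=cv2.resize(im[y0:y0+64,x0:x0+64],(576,576),interpolation=3)
for r,z in((78,0),(66,0),(26.5,-44)):
    for t in np.linspace(0,2*np.pi,60):
        q=(proj("top",c+[r*np.cos(t),r*np.sin(t),z])-[x0-.5,y0-.5])*9; cv2.circle(big,tuple(q.astype(int).tolist()),1,(0,0,255),-1)
cv2.imwrite("pics/g8.png",big)
E
```

```text
[0.09 4.35 4.92] [ 0.3  -0.22  0.  ] 7.523132144144865
[517.66 -31.4   63.92]
```

View pics/g8.png

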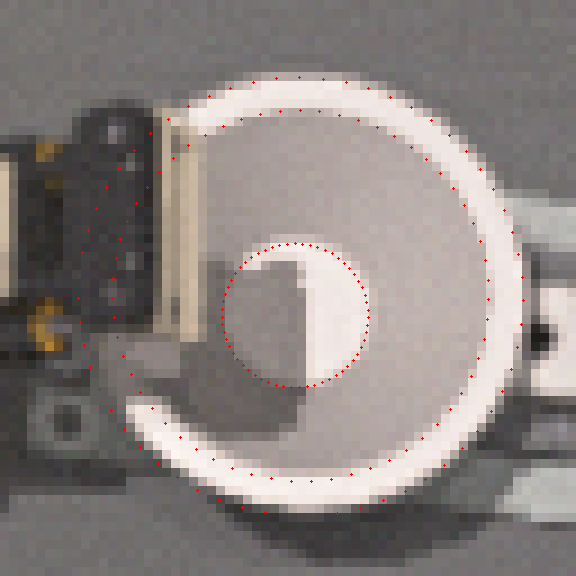

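The rim and floor circles match a level casting at (516.3,-81), about 16 mm to +x of the nest and empty. Releasing and backing off along the slope.

Request:
{"name": "step_arm", "arguments": {
  "motion": [
    {"turn": [0, 0, 0], "translation": [0, 0, 0], "claw": 0.012},
    {"turn": [0, 0, 0], "translation": [0, 0, 0], "claw": 0.018},
    {"turn": [0, 0, 0], "translation": [0, 0, 0], "claw": 0.025},
    {"turn": [0, 0, 0], "translation": [0, 0, 0], "claw": 0.03},
    {"turn": [0, 0, 0], "translation": [0, 0, -0.01], "claw": 0.03},
    {"turn": [0, 0, 0], "translation": [0, 0, -0.02], "claw": 0.03},
    {"turn": [0, 0, 0], "translation": [0, 0, -0.03], "claw": 0.035},
    {"turn": [0, 0, 0], "translation": [0, 0, -0.03], "claw": 0.045},
    {"turn": [0, 0, 0], "translation": [0, 0, 0], "claw": 0.045}
  ]
}}

```text
time_s: 17.8
ee_pos: [518.7, 27.7, 134.4]
tool_rot: [-0.002, 2.956, -1.052]
force: [-0.2, -1.8, 0.6]
gripper_width: 44.1
```

```bash
python3 - <<'E'
from h import *
np.set_printoptions(precision=4,suppress=True)
im=camera("top"); cv2.imwrite("pics/top9.png",im); s=camera("side"); cv2.imwrite("pics/side9.png",s)
V=cv2.cvtColor(im,cv2.COLOR_BGR2HSV)[...,2]
u,v=proj("top",[516,-81,86]).astype(int)
m=np.zeros(V.shape,bool); m[v-32:v+30,u-28:u+22]=V[v-32:v+30,u-28:u+22]>215
c=blobs(m)[0][:,0]; w=np.array([onz("top",q,86)[:2] for q in c]); w=w[np.hypot(*(w-[516,-81]).T)>70]
A=np.c_[2*w,np.ones(len(w))]; s=np.linalg.lstsq(A,(w**2).sum(1),rcond=None)[0]; print("rim",s[:2],np.sqrt(s[2]+s[:2]@s[:2]))
print(observe()['force'])
import io,contextlib
plan([((518,60,220),180,20,4),((497,-248.5,160),83.3,0,11)])
E
```

```text
rim [0. 0.] 0.0
[ 0.8984 -0.9101 -0.2633]
from [516.9  25.1 133.1] 179.9 39.4
[np.float64(-0.0845), np.float64(-0.0008), np.float64(0.0003)] [np.float64(-0.0002), np.float64(-0.007), np.float64(-0.0223)]
[np.float64(-0.0845), np.float64(-0.0001), np.float64(-0.0002)] [np.float64(-0.0003), np.float64(-0.0051), np.float64(-0.0228)]
[np.float64(-0.0845), np.float64(-0.0001), np.float64(-0.0002)] [np.float64(-0.0003), np.float64(-0.0032), np.float64(-0.0232)]
[np.float64(-0.0845), np.float64(-0.0001), np.float64(-0.0002)] [np.float64(-0.0003), np.float64(-0.0012), np.float64(-0.0234)]
-- [518.  60. 220.]
[np.float64(-0.0317), np.float64(0.0502), np.float64(0.145)] [np.float64(0.0019), np.float64(-0.0245), np.float64(0.0147)]
[np.float64(-0.0317), np.float64(0.0456), np.float64(0.1465)] [np.float64(-0.0024), np.float64(-0.0249), np.float64(0.0139)]
[np.float64(-0.0317), np.float64(0.0409), np.float64(0.1479)] [np.float64(-0.0067), np.float64(-0.0247), np.float64(0.0129)]
[np.float64(-0.0317), np.float64(0.0362), np.float64(0.1491)] [np.float64(-0.0107), np.float64(-0.0238), np.float64(0.0
[... 203 characters left out ...]
4(-0.0181), np.float64(-0.0201), np.float64(0.0094)]
[np.float64(-0.0317), np.float64(0.0218), np.float64(0.1519)] [np.float64(-0.0212), np.float64(-0.0174), np.float64(0.0083)]
[np.float64(-0.0317), np.float64(0.017), np.float64(0.1525)] [np.float64(-0.0237), np.float64(-0.0142), np.float64(0.0073)]
[np.float64(-0.0317), np.float64(0.0122), np.float64(0.153)] [np.float64(-0.0258), np.float64(-0.0107), np.float64(0.0065)]
[np.float64(-0.0317), np.float64(0.0073), np.float64(0.1533)] [np.float64(-0.0272), np.float64(-0.0068), np.float64(0.0059)]
[np.float64(-0.0317), np.float64(0.0024), np.float64(0.1534)] [np.float64(-0.028), np.float64(-0.0028), np.float64(0.0055)]
-- [ 497.  -248.5  160. ]
```

Request:
{"name": "step_arm", "arguments": {
  "motion": [
    {"turn": [-0.0845, 0, 0], "translation": [0, -0.007, -0.0223], "claw": 0.05},
    {"turn": [-0.0845, 0, 0], "translation": [0, -0.005, -0.0228], "claw": 0.05},
    {"turn": [-0.0845, 0, 0], "translation": [0, -0.003, -0.0232], "claw": 0.05},
    {"turn": [-0.0845, 0, 0], "translation": [0, -0.001, -0.0234], "claw": 0.05},
    {"turn": [-0.0317, 0.0502, 0.145], "translation": [0.0019, -0.0245, 0.0147], "claw": 0.05},
    {"turn": [-0.0317, 0.0456, 0.1465], "translation": [-0.0024, -0.0249, 0.0139], "claw": 0.05},
    {"turn": [-0.0317, 0.041, 0.148], "translation": [-0.0067, -0.0247, 0.0129], "claw": 0.05},
    {"turn": [-0.0317, 0.036, 0.149], "translation": [-0.0107, -0.0238, 0.0118], "claw": 0.05},
    {"turn": [-0.0317, 0.0315, 0.15], "translation": [-0.0146, -0.0222, 0.0106], "claw": 0.05},
    {"turn": [-0.0317, 0.0265, 0.151], "translation": [-0.018, -0.02, 0.0094], "claw": 0.05},
    {"turn": [-0.0317, 0.022, 0.152], "translation": [-0.0212, -0.0174, 0.0083], "claw": 0.05},
    {"turn": [-0.0317, 0.017, 0.1525], "translation": [-0.0237, -0.0142, 0.0073], "claw": 0.05},
    {"turn": [-0.0317, 0.012, 0.153], "translation": [-0.0258, -0.0107, 0.0065], "claw": 0.05},
    {"turn": [-0.0317, 0.0075, 0.153], "translation": [-0.0272, -0.0068, 0.0059], "claw": 0.05},
    {"turn": [-0.0317, 0.0025, 0.1535], "translation": [-0.028, -0.0028, 0.0055], "claw": 0.05},
    {"turn": [0, 0, 0], "translation": [0, 0, 0], "claw": 0.05}
  ]
}}

```text
time_s: 19.9
ee_pos: [492.9, -250.9, 158.6]
tool_rot: [-2.353, -2.078, 0.006]
force: [-0.1, 0.0, 0.2]
gripper_width: 50.0
```

```bash
python3 - <<'E'
from h import *
print(observe()['q'].round(2))
# verify casting centre & knob now
im=camera("top"); cv2.imwrite("pics/top10.png",im); cv2.imwrite("pics/side10.png",camera("side"))
V=cv2.cvtColor(im,cv2.COLOR_BGR2HSV)[...,2]
u,v=proj("top",[516,-81,86]).astype(int); m=np.zeros(V.shape,bool); m[v-34:v+34,u-34:u+34]=V[v-34:v+34,u-34:u+34]>200
pts=np.argwhere(m)[:,::-1]; w=np.array([onz("top",q,86)[:2] for q in pts]); r=np.hypot(*(w-[516,-81]).T); w=w[(r>60)&(r<84)]
A=np.c_[2*w,np.ones(len(w))]; s=np.linalg.lstsq(A,(w**2).sum(1),rcond=None)[0]; print(len(w),"rim",s[:2],np.sqrt(s[2]+s[:2]@s[:2]))
plan([((497,-248.5,82),83.3,0,5)])
E
```

```text
[ 0.08  0.59  0.56  1.79 -0.39  0.88  0.69]
496 rim [516.9144363  -79.60681141] 71.12718513695144
from [ 495.4 -247.1  158.9] 83.3 0.2
[np.float64(-0.0006), np.float64(-0.0017), np.float64(0.0001)] [np.float64(-0.0003), np.float64(0.0004), np.float64(0.0154)]
[np.float64(-0.0006), np.float64(0.0), np.float64(0.0001)] [np.float64(-0.0002), np.float64(0.0004), np.float64(0.0154)]
[np.float64(-0.0006), np.float64(0.0), np.float64(0.0001)] [np.float64(-0.0002), np.float64(0.0004), np.float64(0.0154)]
[np.float64(-0.0006), np.float64(0.0), np.float64(0.0001)] [np.float64(-0.0002), np.float64(0.0004), np.float64(0.0154)]
[np.float64(-0.0006), np.float64(0.0), np.float64(0.0001)] [np.float64(-0.0002), np.float64(0.0004), np.float64(0.0154)]
-- [ 497.  -248.5   82. ]
```

The casting stands 15 mm to +x of the nest and is centred. Descending on the knob and gripping.

Request:
{"name": "step_arm", "arguments": {
  "motion": [
    {"turn": [0, 0, 0], "translation": [-0.0002, 0.0004, 0.0154], "claw": 0.05},
    {"turn": [0, 0, 0], "translation": [-0.0002, 0.0004, 0.0154], "claw": 0.05},
    {"turn": [0, 0, 0], "translation": [-0.0002, 0.0004, 0.0154], "claw": 0.05},
    {"turn": [0, 0, 0], "translation": [-0.0002, 0.0004, 0.0154], "claw": 0.05},
    {"turn": [0, 0, 0], "translation": [-0.0002, 0.0004, 0.0154], "claw": 0.05},
    {"turn": [0, 0, 0], "translation": [0, 0, 0], "claw": 0.035},
    {"turn": [0, 0, 0], "translation": [0, 0, 0], "claw": 0.02},
    {"turn": [0, 0, 0], "translation": [0, 0, 0], "claw": 0.02},
    {"turn": [0, 0, 0], "translation": [0, 0, 0], "claw": 0.0},
    {"turn": [0, 0, 0], "translation": [0, 0, 0], "claw": 0.0}
  ],
  "force": 40
}}

```text
time_s: 21.25
ee_pos: [496.1, -248.9, 83.0]
tool_rot: [-2.346, -2.084, 0.002]
force: [-5.4, 0.2, 2.8]
gripper_width: 26.8
```

```bash
python3 - <<'E'
from h import *
o=observe(); print(o['force'],o['gripper_width'],o['ee_pos'])
for n in("top","side"):
    im=camera(n); cv2.imwrite(f"pics/{n}11.png",im)
a=cv2.imread("pics/side11.png")[80:240,270:410];b=cv2.imread("pics/top11.png")[170:260,300:420]
cv2.imwrite("pics/g11.png",np.hstack([cv2.resize(a,(350,400),interpolation=3),cv2.resize(b,(440,400),interpolation=3)]))
E
```

```text
[-5.35424931  0.19338875  2.79305071] 26.795553684918662 [ 496.06210612 -248.92244155   82.98947456]
```

View pics/g11.png

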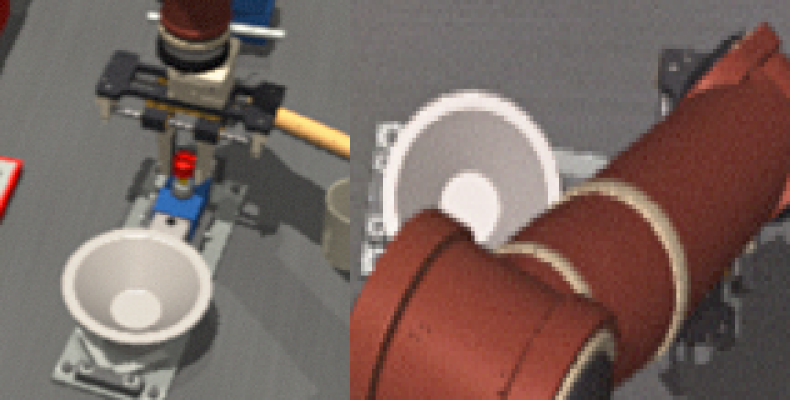

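The side view shows the red knob between the fingers and the casting standing empty in the fixture; the gripper reads 26.8 mm. Pulling up.

Request:
{"name": "step_arm", "arguments": {
  "motion": [
    {"turn": [0, 0, 0], "translation": [0, 0, -0.003], "claw": 0},
    {"turn": [0, 0, 0], "translation": [0, 0, -0.003], "claw": 0},
    {"turn": [0, 0, 0], "translation": [0, 0, -0.003], "claw": 0},
    {"turn": [0, 0, 0], "translation": [0, 0, -0.0025], "claw": 0},
    {"turn": [0, 0, 0], "translation": [0, 0, -0.001], "claw": 0},
    {"turn": [0, 0, 0], "translation": [0, 0, 0], "claw": 0}
  ],
  "force": 50
}}

```text
time_s: 22.1
ee_pos: [496.1, -248.8, 94.1]
tool_rot: [-2.346, -2.084, 0.004]
force: [-5.0, -0.6, -8.8]
gripper_width: 26.5
```

Request:
{"name": "step_arm", "arguments": {
  "motion": [
    {"turn": [0, 0, 0], "translation": [0.004, 0, 0], "claw": 0},
    {"turn": [0, 0, 0], "translation": [0.004, 0, 0], "claw": 0},
    {"turn": [0, 0, 0], "translation": [0.004, 0, 0], "claw": 0},
    {"turn": [0, 0, 0], "translation": [0.004, 0, 0], "claw": 0},
    {"turn": [0, 0, 0], "translation": [0.004, 0, 0], "claw": 0},
    {"turn": [0, 0, 0], "translation": [0.004, 0, 0], "claw": 0},
    {"turn": [0, 0, 0], "translation": [0.004, 0, 0], "claw": 0},
    {"turn": [0, 0, 0], "translation": [0.004, 0, 0], "claw": 0},
    {"turn": [0, 0, 0], "translation": [0.004, 0, 0], "claw": 0},
    {"turn": [0, 0, 0], "translation": [0.0035, 0, 0], "claw": 0},
    {"turn": [0, 0, 0], "translation": [0, 0, 0], "claw": 0}
  ]
}}

```text
time_s: 23.48
ee_pos: [500.9, -211.5, 94.4]
tool_rot: [-2.349, -2.085, 0.006]
force: [-3.7, -4.2, -9.0]
gripper_width: 26.7
```

```bash
python3 - <<'E'
from h import *
p,R=pose(); e=np.array([-.1167,-.9932]); d=p[:2]-[496.1,-248.8]; o=observe()
print(p,"travel",-d@e,"lat",d@[.9932,-.1167],o['force'],-o['force'][:2]@e)
E
```

```text
[ 500.87487813 -211.54669137   94.40430402] travel 37.55721440431166 lat 0.3949478388861767 [-3.73417155 -4.152637   -9.03413589] -4.560176890181356
```

Request:
{"name": "step_arm", "arguments": {
  "motion": [
    {"turn": [0, 0, 0], "translation": [0.0015, 0, 0], "claw": 0},
    {"turn": [0, 0, 0], "translation": [0.001, 0, 0], "claw": 0},
    {"turn": [0, 0, 0], "translation": [0, 0, 0], "claw": 0}
  ]
}}

```text
time_s: 23.85
ee_pos: [501.1, -209.7, 94.5]
tool_rot: [2.35, 2.085, -0.007]
force: [-4.9, -5.7, -9.4]
gripper_width: 27.1
```

```bash
python3 - <<'E'
from h import *
p,R=pose(); e=np.array([-.1167,-.9932]); d=p[:2]-[496.1,-248.8]; o=observe()
print(p,"travel",-d@e,"lat",d@[.9932,-.1167],o['force'],-o['force'][:2]@e)
E
```

```text
[ 501.10221837 -209.70115189   94.48267513] travel 39.416734828514784 lat 0.40536771291879514 [-4.86884936 -5.69176704 -9.43619897] -6.22125774179697
```

Request:
{"name": "step_arm", "arguments": {
  "motion": [
    {"turn": [0, 0, 0], "translation": [0, 0, 0.0025], "claw": 0},
    {"turn": [0, 0, 0], "translation": [0, 0, 0.0025], "claw": 0},
    {"turn": [0, 0, 0], "translation": [0, 0, 0.0025], "claw": 0},
    {"turn": [0, 0, 0], "translation": [0, 0, 0.0025], "claw": 0},
    {"turn": [0, 0, 0], "translation": [0, 0, 0.002], "claw": 0},
    {"turn": [0, 0, 0], "translation": [0, 0, 0.001], "claw": 0},
    {"turn": [0, 0, 0], "translation": [0, 0, 0], "claw": 0}
  ]
}}

```text
time_s: 24.72
ee_pos: [501.2, -209.8, 83.0]
tool_rot: [2.35, 2.085, -0.005]
force: [-7.0, -4.7, 1.2]
gripper_width: 26.7
```

```bash
python3 - <<'E'
from h import *
p,R=pose(); e=np.array([-.1167,-.9932]); d=p[:2]-[496.1,-248.8]; o=observe()
print(p,"travel",-d@e,"lat",d@[.9932,-.1167],o['force'],-o['force'][:2]@e)
E
```

```text
[ 501.17824164 -209.76396111   83.00760695] travel 39.36322462695452 lat 0.4882038564962583 [-7.01373376 -4.72091948  1.24909617] -5.507319962092522
```

Request:
{"name": "step_arm", "arguments": {
  "motion": [
    {"turn": [0, 0, 0], "translation": [0, 0, 0.0008], "claw": 0},
    {"turn": [0, 0, 0], "translation": [0, 0, 0.0004], "claw": 0},
    {"turn": [0, 0, 0], "translation": [0, 0, 0], "claw": 0},
    {"turn": [0, 0, 0], "translation": [0, 0, 0], "claw": 0}
  ]
}}

```text
time_s: 25.22
ee_pos: [501.2, -209.8, 82.9]
tool_rot: [2.35, 2.085, -0.004]
force: [-9.1, -2.7, 7.9]
gripper_width: 26.8
```

```bash
python3 - <<'E'
from h import *
p,R=pose(); e=np.array([-.1167,-.9932]); f=np.array([.9932,-.1167]); d=p[:2]-[496.1,-248.8]; o=observe()
print(p,"travel",-d@e,o['force'])
im=camera("side"); cv2.imwrite("pics/side12.png",im)
def rim(im,c0):
    V=cv2.cvtColor(im,cv2.COLOR_BGR2HSV)[...,2]; c=np.array(c0,float)
    u,v=proj("side",[*c,86]).astype(int); m=np.zeros(V.shape,bool); m[v-45:v+45,u-50:u+50]=V[v-45:v+45,u-50:u+50]>175
    pts=np.argwhere(m)[:,::-1]; W=np.array([onz("side",q,86)[:2] for q in pts])
    for _ in range(8):
        r=np.hypot(*(W-c).T); w=W[(r>62)&(r<82)]
        A=np.c_[2*w,np.ones(len(w))]; s=np.linalg.lstsq(A,(w**2).sum(1),rcond=None)[0]; c=s[:2]
    return c,np.sqrt(s[2]+c@c),len(w)
for n,c0 in(("pics/side11.png",(516,-80)),("pics/side12.png",(518,-66))):
    c,r,k=rim(cv2.imread(n),c0); g=c-[518.5,-64.8]; print(n,c,r,k,"nest frame",g@e,g@f)
    h=cv2.cvtColor(cv2.imread(n),cv2.COLOR_BGR2HSV); 
    u,v=proj("side",[p[0],p[1],101] if "12" in n else [497,-248.5,101]).astype(int)
    m=np.zeros(h.shape[:2],bool); hh=h[v-12:v+12,u-10:u+10]; m[v-12:v+12,u-10:u+10]=((hh[...,0]<6)|(hh[...,0]>174))&(hh[...,1]>150)
    b=blobs(m)[0]; q=cen(b); print("knob px",q,cv2.boundingRect(b),"at z=104:",onz("side",q,104))
E
```

```text
[ 501.20977914 -209.78113534   82.92670199] travel 39.34984760200386 [-9.07434506 -2.68675595  7.86029689]
pics/side11.png [515.71501312 -79.45963041] 70.82976132983721 754 nest frame 14.884952893113338 -1.055270100086396
knob px [343.03729604 145.0955711 ] (339, 140, 10, 11) at z=104: [ 497.34330109 -244.68133617  104.        ]Traceback (most recent call last):
  File "<stdin>", line 14, in <module>
  File "<stdin>", line 8, in rim
  File "h.py", line 9, in onz
    c,d=ray(n,p); return c+d*(z-c[2])/d[2]
        ~~~^^^^^
  File "h.py", line 7, in ray
    K,R,t=cam(n); d=R.T@np.linalg.solve(K,[p[0],p[1],1]); return -R.T@t,d
          ~~~^^^
  File "h.py", line 5, in cam
    i=camera_info(n); return np.array(i["intrinsics"]),np.array(i["R"]),np.array(i["t"])
ValueError: time passes only in moves, steps and waits
```

```bash
sed -i 's/^def cam(n):/import functools\n@functools.lru_cache\ndef cam(n):/' h.py; python3 - <<'E'
from h import *
import os
if not os.path.exists("pics/side12.png"): cv2.imwrite("pics/side12.png",camera("side"))
e=np.array([-.1167,-.9932]); f=np.array([.9932,-.1167]); p,R=pose()
for n,c in(("pics/side11.png",(516,-80)),("pics/side12.png",(518,-66))):
    im=cv2.imread(n); h=cv2.cvtColor(im,cv2.COLOR_BGR2HSV); V=h[...,2]; c=np.array(c,float)
    u,v=proj("side",[*c,86]).astype(int); m=np.zeros(V.shape,bool); m[v-45:v+45,u-50:u+50]=V[v-45:v+45,u-50:u+50]>175
    W=np.array([onz("side",q,86)[:2] for q in np.argwhere(m)[:,::-1]])
    for _ in range(8):
        r=np.hypot(*(W-c).T); w=W[(r>62)&(r<82)]
        s=np.linalg.lstsq(np.c_[2*w,np.ones(len(w))],(w**2).sum(1),rcond=None)[0]; c=s[:2]
    g=c-[518.5,-64.8]; print(n,c,np.sqrt(s[2]+c@c),"nest frame",g@e,g@f)
    u,v=proj("side",[p[0],p[1],101] if "12" in n else [497,-248.5,101]).astype(int)
    m=np.zeros(V.shape,bool); hh=h[v-12:v+12,u-10:u+10]; m[v-12:v+12,u-10:u+10]=((hh[...,0]<6)|(hh[...,0]>174))&(hh[...,1]>150)
    q=cen(blobs(m)[0]); print("knob at z=104:",onz("side",q,104))
E
```

```text
pics/side11.png [515.71501312 -79.45963041] 70.82976132983721 nest frame 14.884952893113338 -1.055270100086396
knob at z=104: [ 497.34330109 -244.68133617  104.        ]
pics/side12.png [519.73592477 -65.87292386] 70.62164365742939 nest frame 0.9213955563738571 1.3527306979466012
knob at z=104: [ 501.89455599 -204.1986711   104.        ]
```

The knob moved 40 mm and is back at its home height against a hard stop. The casting is seated at the nest. Handing in.

```bash
python3 -c "
from rig import *
o=observe();print(o['time_s'],o['ee_pos'],o['force'],o['gripper_width']);print(close_job())"
```

```text
25.275 [ 501.24597622 -209.77429046   82.92959321] [-9.31135994 -2.26313024  9.56712615] 26.689285137193302
the job is handed in; nothing more can be done
None
```

The job is done and handed in at 25.3 s on the robot's clock. The gripper still holds the red knob, with the pin pressed home.

- **Slugs:** I gripped the casting's wall at the rim and tipped it to about 109° over the yellow tray. Both copper slugs showed clearly in the tray, and I took two small marks beside them to be the brass ones. The load fell by about 1 N, and the casting looked empty afterwards.
- **Setting down:** The casting stood 15 mm to +x of the nest, level and centred. The first touch came about 3 mm early because it had tilted slightly in the grip, so I lifted, levelled and lowered it again. It settled the last bit when I eased the grip, and it was not dropped.
- **Plunger:** I pulled the knob up 11 mm and slid the sleeve one hole. The knob moved 39.4 mm by the arm and about 40.7 mm by the camera. I then lowered it to its starting height, within 0.1 mm. It met a hard stop there: the push rose to about 8–10 N with almost no further movement.
- **Last checks:** The side camera put the casting within about 1.6 mm of the nest.
- **Small disagreements:** The gripper read 6.4 mm on the 9 mm wall. A sideways force of about 9 N remains on the gripped knob.

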